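# Click the curing timer on one step and start it

### The arm

A 6-joint arm with a two-finger parallel gripper is mounted at the origin on the work surface. World frame = base frame: x ahead of the robot, y to its left, z up, the work surface at z = 0. Lengths are in m, angles in rad, forces in N, time in s.
With the tool pointing down it reaches from about 0.35 to 0.975 m from the base axis. Payload 4.9 kg.
Tool frame: the origin (TCP) lies midway between the tips of the shut fingers; the grasp point (between the pads) lies 19 mm behind it; x points along the fingers, z is the direction in which the jaws open and shut, and the axes are right-handed (so a half turn about x gives the same grasp; the last joint's range is limited). The gripper opens to 85 mm and grips with 20 to 120 N. Pads are 22 mm wide; open, the fingers measure 114 mm over their backs; the gripper's body (76 mm by 85 mm) begins 54 mm behind the grasp point. The pads swing forward as they close: fully open they stand 13 mm farther back than shut.
Start: joints at [1.035, 0.053, 1.613, -0, 1.476, -0.119], TCP at [0.253, 0.571, 0.231] pointing down, gripper open.
Joint ranges: [-3.01, 3.01], [-1.01, 2.22], [0.06, 2.58], [-1.02, 4.17], [0.09, 2.62], [-3.14, 3.14]. Speed limits (rad/s): [2.57, 2.57, 3.14, 3.14, 3.14, 3.14].

### API

Orientations are given as a unit quaternion [w, x, y, z].
In Python, from plant import state, cams, workorder, nets gives the robot as it stands.
- The arm moves only by the tool play_rows, never from a script. Its argument "motion" is a list of rows, each a list of 3 entries, a list of its own where there are three numbers: the closure, from -1 (fully open) to 1 (shut), then the shift along the world's x, y, z in m, then the turn about the world's z in rad. A call has 1 to 5 rows; each row is the pose to reach, as a shift and turn from the pose commanded when the call began; what a row does not reach only later rows make up. A row lasts 1/10 s, in which the tool goes at most 50 mm and 8.59 degrees, less where a joint would pass 70% of its speed; a pose out of reach is approached as far as the arm can. A call with a gripper value outside its range is refused whole. The fingers move at their own pace and stop on an object; the grip force is fixed at half the most. Time passes only in rows, so rows that repeat a pose let the fingers close. It gives the time, the measured TCP pose, the force and the opening at its end, in the units of the state.
- state(): the state, without advancing time (a new reading comes with each control period).
- cams.grab_frame(name): name is "side" or "top"; returns (picture, depth): 420x560x3 uint8, red, green, blue; 420x560 float32, m along the optical axis (not along the pixel's ray), 0 where there is no reading.
- cams.camera_info(name): a dict with "K" (3x3 intrinsics, pixels), "rvec" (rotation vector, rad) and "tvec" (3), from world to camera coordinates, as OpenCV has them. Camera axes: x right, y down, z forward; pixel columns grow to the right and rows downward; lengths in m; the calibration is good to about 2 mm. A picture is of the moment at which its call begins. camera_info takes no time and is no camera call.
- workorder.job_done(): hands the job in, once; it reports no verdict.
Trained networks look in the newest picture that a camera, given by its name, has taken for a name from the list of things; names that differ only in an ending like _2 or _b are one class to them, and where a whole thing is asked for, a point or a joint stands for the part that bears it (a point fixed in the world has none). Each returns a list of dicts, best first, with "score" (0 to 1); they miss things now and then, are a little off and sometimes report something else, mostly with a low value. They report only what shows in the picture. A call takes as long as a camera call.
- nets.recognise(camera, target): "at" ([x, y, z] in m, in world coordinates, good to about 4 mm: the middle of the surface that is visible of it).
- nets.landmark_of(camera, target): "at" ([x, y, z] in m, in world coordinates, good to about 4 mm: a listed point, or the origin of a listed thing).
The state is a dict: "time": time; "joint_pos": joint angles; "joint_vel": joint speeds; "joint_efforts": joint torques, N m; "tool_pos": TCP position; "tool_rot": TCP orientation; "contact_force": force on the tool from outside, world axes, zero at the start; "ft_torque": the same for the moment, N m; "gripper_width": opening from 0.0 (shut) to 1.0 (fully open).
Only numpy, scipy, OpenCV 4.12 (cv2) and the standard library are available. Lean on these libraries where they do the work, as an engineer would, in place of code of your own. Each camera call takes 0.05 s, during which the arm holds its last target.

### The job

Set the resin curing unit one step longer and start it: with a fingertip on the knurled thumbwheel, without pinching it, roll the wheel towards the back of the unit until it clicks into its next detent, the middle one, and no further. Take the finger off the wheel and only then press the start button fully down and let it come up again. Do not shift or lift the unit, and leave the things around it where they are.

Things in the scene. Friction and masses are not known exactly. Their poses are not given: they have to be found in the camera images.
- curing_unit: grey bench-top resin curing unit, loose on rubber feet, 4 kg; origin on the counter under the console's centre; own x from its front (facing the robot at zero yaw) to its back, y to its left. Console x -90..90, y -55..55 mm, flat top at 80 mm. On its left (y 55..205) the chamber with amber windows, 110 mm high. On the console's line y=0: thumbwheel at x -45, start button at x 50 mm
- wheel_crown (a point): highest point of the thumbwheel, mid-width, 88 mm above the counter; sinks with the wheel but does not turn. Black wheel, radius 35 mm, knurled rim 30 mm wide (36 over its side discs), axle level along the unit's y inside the console: only its top 8 mm shows, 44 mm long in x
- wheel_mount: the wheel's axle (origin at its middle, 53 mm above the counter, 35 mm below the crown). It is sprung: pushed down on the crown it starts to yield at about 2 N, gives 1 mm per 1.5 N and stops rigidly after 4 mm (about 8 N)
- wheel (a joint): turn of the wheel (rad), growing as its crown is dragged to the unit's back (+x). Three detents: 0 (start), 0.55 (middle), 1.10; one step is 19 mm of rim travel and takes about 2 N along the rim. Let go, it springs to the nearest detent; tipping points 0.27 and 0.82. A white line on the rim shows the setting against 3 ticks right of the slot, 18 mm apart: shortest (front) 0, middle 0.55, longest 1.10
- wheel_side_left: smooth flat side disc of the thumbwheel on the unit's +y side, radius 32.5 mm, 3 mm thick, 15 to 18 mm from mid-width; turns with the wheel; origin on the axle at mid-width
- wheel_side_right: the same on the unit's -y side
- start_top (a point): centre of the top face of the round start button (28 mm across), 102 mm above the counter when up; it stands 10 mm out of a fixed black collar 44 mm across whose top is 92 mm above the counter; sinks with the button
- start (a joint): travel of the start button downward (m): 0 up, 0.006 fully down; a spring takes 1.5 N to start it and 5 N to hold it fully down, and lifts it when let go
- glass_cup: bystander: frosted glass cup, 76 mm across the rim, 88 mm high, 190 g; origin under its centre. Stands on the counter to the unit's right
- resin_cube: bystander: translucent blue cured resin cube, 30 mm, 32 g; origin under its centre. Lies on the counter to the unit's right
- uv_flashlight: bystander: flashlight lying on the counter in front of the unit, along its own x, 130 mm long, 33 mm at the head, 120 g; origin on the counter under its middle
- scraper: bystander: flat grey plastic scraper lying on the counter in front of the unit, along its own x, 145 mm long, 60 mm wide at the blade, 12 mm high, 40 g; origin on the counter under its middle

How it is judged:
On the way, in this order (a step that is already met when the one before it is completed fails the run):
1. the thumbwheel rests in its middle detent with the fingers off the unit and the start button up (value of joint wheel between 0.42 and 0.68 rad and contact force between the fingers and curing_unit below 0.1 N and value of joint start below 0.001 m), for 0.2 s.
2. the start button is pressed fully down with the wheel in its middle detent (value of joint wheel between 0.42 and 0.68 rad and value of joint start above 0.005 m), for 0.04 s.
At the end, for the whole second after the job is handed in: The wheel rests in its middle detent (0.42 to 0.68 rad), the start button has been pressed at least 5 mm and is up again (within 1 mm), the unit is still and within 15 mm of where it stood, and cup, cube, flashlight and scraper are within 12 mm of where they stood (value of joint wheel between 0.42 and 0.68 rad and velocity of joint wheel between -0.1 and 0.1 rad/s and value of joint start below 0.001 m and linear speed of curing_unit below 0.01 m/s and distance of curing_unit from where it was at the start of the episode below 0.015 m and distance of each of glass_cup, resin_cube, uv_flashlight, scraper from where it was at the start of the episode below 0.012 m); the robot touches nothing.
It fails at once if the wheel is turned past the middle detent towards the third (beyond 0.95 rad) (value of joint wheel above 0.95 rad).
It fails at once if the start button is pressed (over 2 mm) while the wheel is not in its middle detent (value of joint start above 0.002 m and not (value of joint wheel between 0.42 and 0.68 rad)).
It fails at once if the wheel is pinched: both its side discs are pressed by the fingers at once (contact force between the fingers and wheel_side_left above 0.5 N and contact force between the fingers and wheel_side_right above 0.5 N).
It fails at once if the curing unit is shoved or lifted more than 15 mm (distance of curing_unit from where it was at the start of the episode above 0.015 m).
It fails at once if a bystander (cup, cube, flashlight, scraper) is moved or lifted more than 12 mm (distance of any of glass_cup, resin_cube, uv_flashlight, scraper from where it was at the start of the episode above 0.012 m).
It also fails if it takes over 38 s, if anything falls off the work surface, if the arm or the gripper's body presses on something with over 40 N, if the wrist force passes 120 N, or if a joint passes its speed limit or range.

## Working session

There is one attempt and no reset: what is moved stays moved. The work goes in short steps, Python scripts to look and compute and a tool call to move; the robot and the scene stay as the last step left them, time stands still between calls to the robot, and variables do not carry over. Pictures are saved under pics/ and viewed, and the job is handed in when it is done.

Besides the shell and the picture viewer there is one more tool, called after "Call:" as name([rows], argument=value, ...), one row to a line, values as JSON. play_rows: Moves the arm, as the interface text tells. Its arguments: {"type":"object","properties":{"motion":{"type":"array","items":{"type":"array"}}},"required":["motion"]}

```bash
mkdir -p pics; python3 - <<'E'
from plant import state,cams,nets
import cv2
print(state())
for c in ("side","top"):
    p,d=cams.grab_frame(c); cv2.imwrite(f"pics/{c}0.png",p[:,:,::-1])
    for t in ("wheel_crown","start_top","curing_unit","wheel_mount","glass_cup","resin_cube","uv_flashlight","scraper"):
        print(c,t,[( [round(v,4) for v in r["at"]],round(r["score"],2)) for r in nets.landmark_of(c,t)[:2]])
print(state()["time"])
E
```

```text
{'time': 0.0, 'joint_pos': array([ 1.03500001e+00,  5.33555729e-02,  1.61429547e+00, -7.91213333e-07,
        1.47596702e+00, -1.19018360e-01]), 'joint_vel': array([-1.32059253e-03,  4.39136419e-04,  4.96255342e-04, -6.38275246e-04,
       -9.01128187e-04,  1.59134163e-05]), 'joint_efforts': array([ 1.17806318e-03, -3.93681693e+01, -3.70181715e+01,  2.27223637e-05,
        6.91837791e-03,  3.28148303e-06]), 'tool_pos': array([0.25270454, 0.57096201, 0.23006292]), 'tool_rot': array([ 0.59198225, -0.38605743,  0.59326659,  0.3854237 ]), 'contact_force': array([ 0.01379539, -0.42166861, -0.25234598]), 'ft_torque': array([ 0.0082796 , -0.01516578, -0.00206144]), 'gripper_width': 1.0011903199942824}
side wheel_crown [([0.5164, -0.1342, 0.0916], 0.72)]
side start_top [([0.6114, -0.1725, 0.0995], 0.49)]
side curing_unit [([0.5622, -0.1521, -0.0006], 0.58)]
side wheel_mount [([0.5157, -0.134, 0.0523], 0.9)]
side glass_cup [([0.5686, -0.3024, -0.0006], 0.58)]
side resin_cube [([0.4627, -0.2604, 0.0029], 0.72), ([0.3763, -0.1458, -0.0003], 0.25)]
side uv_flashlight [([0.4579, 0.0171, -0.0013], 0.67), ([0.5217, -0.1327, 0.0518], 0.62)]
side scraper [([0.3769, -0.145, -0.003], 0.6), ([0.5158, -0.1331, 0.051], 0.58)]
top wheel_crown [([0.5185, -0.1349, 0.0887], 0.92), ([0.5198, -0.1358, 0.0544], 0.4)]
top start_top [([0.6066, -0.1721, 0.1003], 0.47)]
top curing_unit [([0.563, -0.153, -0.002], 0.66)]
top wheel_mount [([0.5225, -0.1355, 0.0894], 0.69), ([0.5204, -0.1333, 0.0538], 0.57)]
top glass_cup [([0.5717, -0.307, -0.0011], 0.97)]
top resin_cube [([0.4589, -0.2578, -0.0025], 0.68)]
top uv_flashlight [([0.4574, 0.0185, -0.0021], 0.72)]
top scraper [([0.3757, -0.1467, 0.0033], 0.61)]
0.9
```

View pics/top0.png

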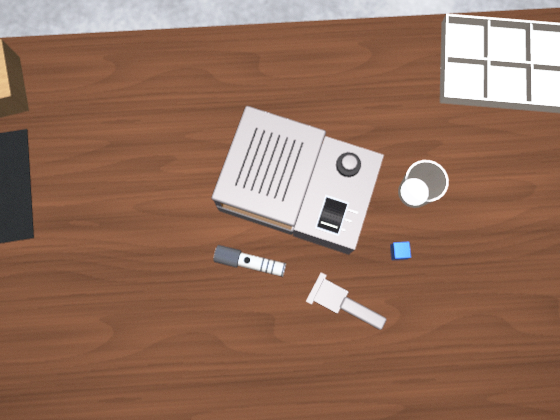

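View pics/side0.png

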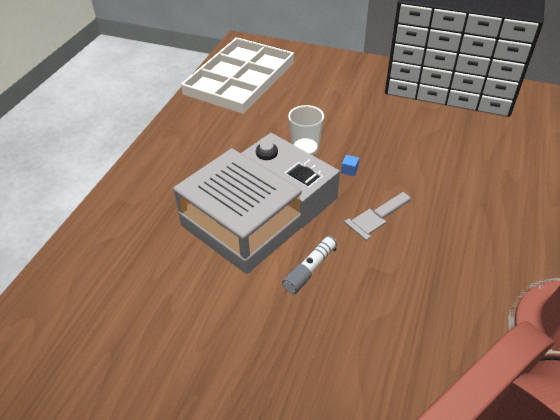

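```bash
python3 - <<'E'
from plant import cams
for c in("side","top"): print(cams.camera_info(c))
E
```

```text
{'K': array([[545.59216403,   0.        , 277.57560553],
       [  0.        , 545.59216403, 205.74861328],
       [  0.        ,   0.        ,   1.        ]]), 'rvec': array([ 0.47899336, -2.73739646,  1.11153569]), 'tvec': array([0.48986579, 0.20866536, 0.87404346])}
{'K': array([[503.61185111,   0.        , 278.77962785],
       [  0.        , 503.61185111, 206.10148862],
       [  0.        ,   0.        ,   1.        ]]), 'rvec': array([ 2.04729987, -2.17792985,  0.23385613]), 'tvec': array([-0.00946357,  0.54714666,  0.84394694])}
```

The top view shows the wheel at about (333,215), with the white line near its front at (329,226), and the start button at (349,163). The cup at (425,185) and the cube at (401,250) are to the right. Next I refine the unit's yaw and the tool turn.

```bash
cat > h.py <<'E'
import numpy as np,cv2
from plant import cams
def ray(c,u,v,z):
    i=cams.camera_info(c);R=cv2.Rodrigues(i["rvec"])[0];t=i["tvec"]
    d=R.T@np.linalg.inv(i["K"])@np.array([u,v,1.]);o=-R.T@t
    return o+d*(z-o[2])/d[2]
def pix(c,p):
    i=cams.camera_info(c);return cv2.projectPoints(np.array([p],float),i["rvec"],i["tvec"],i["K"],None)[0].ravel()
E
python3 - <<'E'
from h import *
from plant import state
from scipy.spatial.transform import Rotation as R
q=state()["tool_rot"];M=R.from_quat(np.r_[q[1:],q[0]]).as_matrix();print(M.round(3))
a=ray("top",383,155,.08);b=ray("top",353,250,.08);c=ray("top",325,138,.08)
print(a,b,c,np.arctan2(*(a-b)[[1,0]]),np.linalg.norm(a-b),np.arctan2(*(c-a)[[1,0]])-np.pi/2)
print("btn",ray("top",349,163,.102),ray("side",267,149,.102))
# depth crops
p,d=cams.grab_frame("top"); cv2.imwrite("pics/top1.png",cv2.resize(p[130:260,280:400,::-1],None,fx=5,fy=4.6,interpolation=cv2.INTER_CUBIC))
i=cams.camera_info("top");Rm=cv2.Rodrigues(i["rvec"])[0]
v,u=np.mgrid[120:270,200:400];D=d[120:270,200:400]
P=np.stack([(u-i["K"][0,2])/i["K"][0,0]*D,(v-i["K"][1,2])/i["K"][1,1]*D,D],-1)
W=(P-i["tvec"])@Rm
z=W[...,2]
m=((z>.074)&(z<.083)).astype(np.uint8)
m=cv2.morphologyEx(m,cv2.MORPH_OPEN,np.ones((3,3)))
pts=W[m>0][:,:2].astype(np.float32);r=cv2.minAreaRect(pts);print(r,np.median(z[m>0]))
m=(z>.0975)&(z<.106)&(np.hypot(W[...,0]-.609,W[...,1]+.172)<.025);print("btn",W[m].mean(0),m.sum())
E
```

```text
[[ 0.    -0.914  0.405]
 [-0.     0.405  0.914]
 [-1.    -0.     0.   ]]
[ 0.62259756 -0.23457219  0.08      ] [ 0.45612385 -0.16520902  0.08      ] [ 0.66084573 -0.13370745  0.08      ] -0.3947866159492664 0.1803461894009519 -0.3624500004760449
btn [ 0.60495774 -0.16889627  0.102     ] [ 0.59981029 -0.15626477  0.102     ]
((0.5608052611351013, -0.1504364311695099), (0.10988857597112656, 0.1810934692621231), 67.9478988647461) 0.07932686680449721
btn [ 0.60610904 -0.16874844  0.10087153] 187
```

View pics/top1.png

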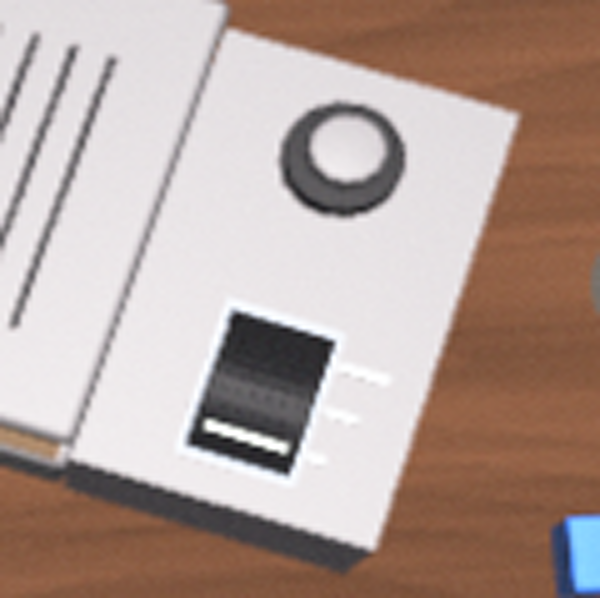

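Depth gives the console centre at (0.561,-0.150) and yaw -0.385. That puts the crown at about (0.519,-0.1335) and the button at about (0.607,-0.169). The white line is at the front tick. I shut the gripper and travel high, with the jaw axis along the unit's y (turn +0.03).

Call:
play_rows([
  [1,[0.013,-0.036,0],0.01],
  [1,[0.026,-0.072,0],0.02],
  [1,[0.039,-0.108,0],0.03],
  [1,[0.052,-0.144,0],0.032],
  [1,[0.065,-0.18,0],0.032],
])

```text
time: 1.45
tool_pos: [0.3183, 0.3901, 0.2314]
tool_rot: [0.586, -0.395, 0.586, 0.395]
contact_force: [0.9, -0.6, -0.0]
gripper_width: 0.142
```

Call:
play_rows([
  [1,[0.013,-0.036,0],0],
  [1,[0.026,-0.072,0],0],
  [1,[0.039,-0.108,0],0],
  [1,[0.052,-0.144,0],0],
  [1,[0.065,-0.18,0],0],
])

```text
time: 1.95
tool_pos: [0.3833, 0.2101, 0.2316]
tool_rot: [0.587, -0.395, 0.586, 0.395]
contact_force: [1.1, 0.3, 0.2]
gripper_width: 0.001
```

Call:
play_rows([
  [1,[0.013,-0.036,0],0],
  [1,[0.026,-0.072,0],0],
  [1,[0.039,-0.108,0],0],
  [1,[0.052,-0.144,0],0],
  [1,[0.065,-0.18,0],0],
])

```text
time: 2.45
tool_pos: [0.4484, 0.0299, 0.2316]
tool_rot: [0.587, -0.395, 0.586, 0.395]
contact_force: [-0.1, 1.3, -0.2]
gripper_width: -0.002
```

Call:
play_rows([
  [1,[0.013,-0.036,0],0],
  [1,[0.026,-0.072,0],0],
  [1,[0.039,-0.108,0],0],
  [1,[0.052,-0.144,0],0],
  [1,[0.062,-0.161,-0.02],0],
])

```text
time: 2.95
tool_pos: [0.5123, -0.133, 0.2145]
tool_rot: [0.588, -0.397, 0.586, 0.392]
contact_force: [0.8, -0.0, 0.1]
gripper_width: -0.0
```

Next I descend to about 12 mm above the crown, with a small correction towards the drag start (0.510,-0.130).

Call:
play_rows([
  [1,[0,0,-0.03],0],
  [1,[0,0,-0.06],0],
  [1,[0,0,-0.09],0],
  [1,[0,0,-0.11],0],
  [1,[0,0,-0.11],0],
])

```text
time: 3.45
tool_pos: [0.5074, -0.1285, 0.0976]
tool_rot: [0.585, -0.393, 0.588, 0.397]
contact_force: [-0.7, 0.4, 0.6]
gripper_width: 0.001
```

```bash
python3 - <<'E'
from h import *
from plant import state
for c in("side","top"):
    p,d=cams.grab_frame(c); u,v=pix(c,[.51,-.13,.09]).astype(int); print(u,v)
    cv2.imwrite(f"pics/{c}2.png",cv2.resize(p[v-60:v+60,u-75:u+75,::-1],None,fx=5,fy=5,interpolation=cv2.INTER_CUBIC))
s=state();print(s["time"],s["tool_pos"],s["contact_force"])
E
```

```text
306 172
330 219
3.55 [ 0.5101448  -0.12955598  0.10167471] [-0.09262118 -0.41902427 -0.1201349 ]
```

View pics/side2.png

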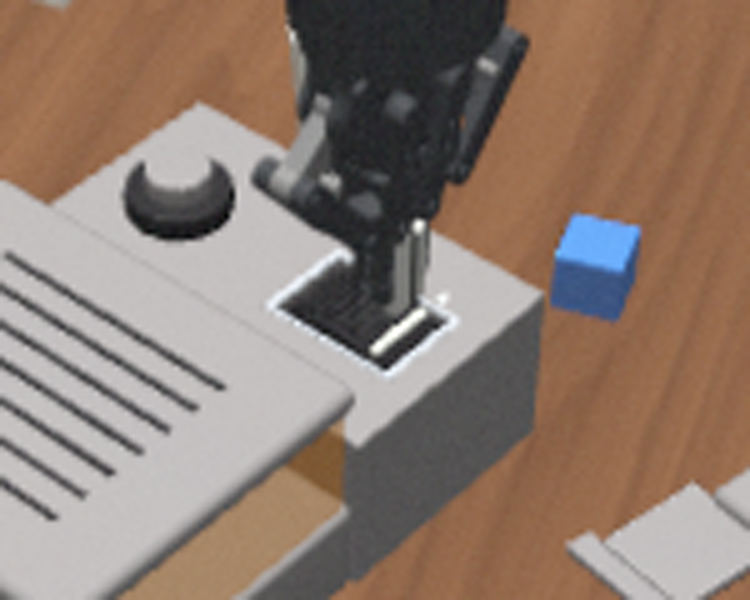

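View pics/top2.png

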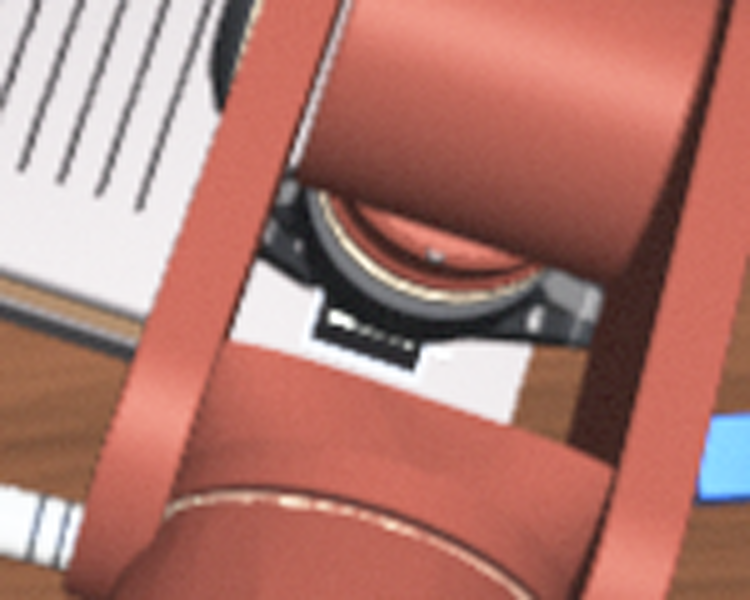

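The side view shows the shut fingertips above the wheel's front half, clear of the button. I lower in small steps until there is contact.

Call:
play_rows([
  [1,[0,0,-0.006],0],
  [1,[0,0,-0.011],0],
  [1,[0,0,-0.013],0],
  [1,[0,0,-0.014],0],
  [1,[0,0,-0.014],0],
])

```text
time: 4.05
tool_pos: [0.5102, -0.1296, 0.0877]
tool_rot: [0.586, -0.395, 0.586, 0.395]
contact_force: [-1.1, -0.9, 2.1]
gripper_width: -0.003
```

Call:
play_rows([
  [1,[0,0,-0.001],0],
  [1,[0,0,-0.0015],0],
  [1,[0,0,-0.0015],0],
])

```text
time: 4.35
tool_pos: [0.5105, -0.1297, 0.0864]
tool_rot: [0.587, -0.395, 0.586, 0.395]
contact_force: [0.1, 0.9, 4.9]
gripper_width: -0.003
```

Call:
play_rows([
  [1,[0,0,-0.0007],0],
  [1,[0.004,-0.0016,-0.0007],0],
  [1,[0.008,-0.0032,-0.0007],0],
  [1,[0.0115,-0.0046,-0.0007],0],
  [1,[0.0115,-0.0046,-0.0007],0],
])

```text
time: 4.85
tool_pos: [0.5232, -0.1349, 0.0862]
tool_rot: [0.587, -0.396, 0.586, 0.394]
contact_force: [1.5, -0.8, 4.6]
gripper_width: 0.002
```

```bash
python3 - <<'E'
from h import *
from plant import state
for c in("side",):
    p,d=cams.grab_frame(c); u,v=pix(c,[.51,-.13,.09]).astype(int)
    cv2.imwrite(f"pics/{c}3.png",cv2.resize(p[v-60:v+60,u-75:u+75,::-1],None,fx=5,fy=5,interpolation=cv2.INTER_CUBIC))
s=state();print(s["time"],s["tool_pos"],s["contact_force"])
E
```

```text
4.9 [ 0.52296323 -0.13476858  0.08607648] [ 3.26671803 -0.67623409  3.78921618]
```

View pics/side3.png

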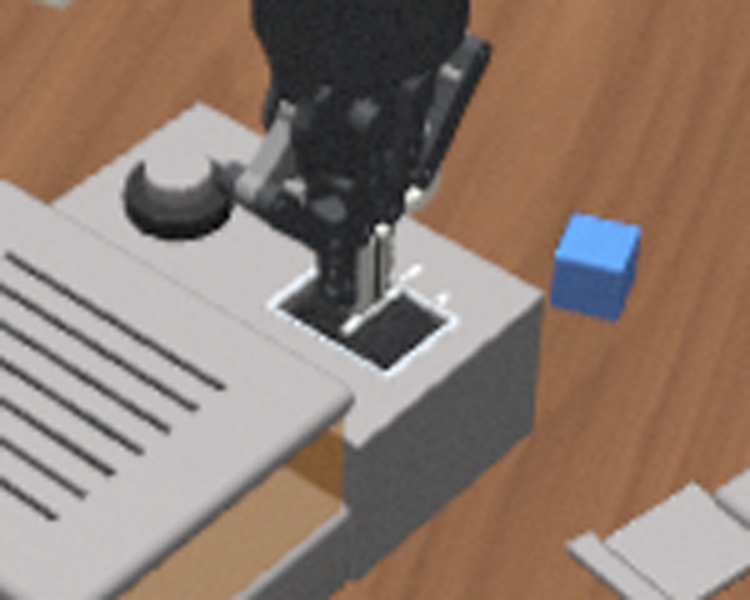

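The white line moved with the finger from the front tick and now nearly lines up with the middle one. The wheel pulls forward (+x force), so it's past the tipping point. I finish the step and lift.

Call:
play_rows([
  [1,[0.002,-0.0008,0],0],
  [1,[0.004,-0.0016,0],0],
  [1,[0.004,-0.0016,0.002],0],
  [1,[0.004,-0.0016,0.01],0],
  [1,[0.004,-0.0016,0.03],0],
])

```text
time: 5.4
tool_pos: [0.5227, -0.1346, 0.1122]
tool_rot: [0.585, -0.393, 0.588, 0.397]
contact_force: [0.1, -0.1, -0.8]
gripper_width: 0.001
```

Call:
play_rows([
  [1,[0,0,0.02],0],
  [1,[0,0,0.02],0],
  [1,[0,0,0.02],0],
])

```text
time: 5.7
tool_pos: [0.5249, -0.1355, 0.1345]
tool_rot: [0.586, -0.395, 0.587, 0.395]
contact_force: [-0.0, 0.1, -0.5]
gripper_width: 0.0
```

```bash
python3 - <<'E'
from h import *
from plant import state
for c in("side",):
    p,d=cams.grab_frame(c); u,v=pix(c,[.51,-.13,.09]).astype(int)
    cv2.imwrite(f"pics/{c}4.png",cv2.resize(p[v-60:v+60,u-75:u+75,::-1],None,fx=5,fy=5,interpolation=cv2.INTER_CUBIC))
s=state();print(s["time"],s["tool_pos"],s["contact_force"])
E
```

```text
5.75 [ 0.52448331 -0.13529462  0.13365148] [-0.4153206   0.2506268   0.09716672]
```

View pics/side4.png

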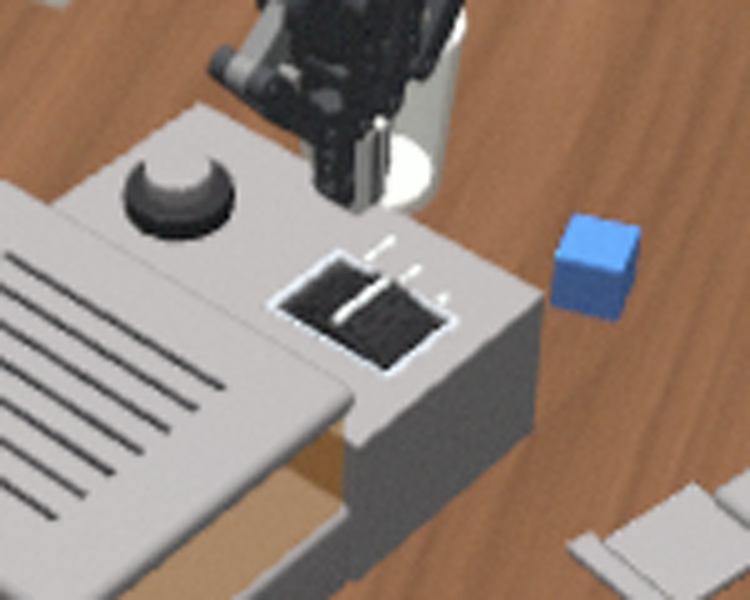

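The line lies on the middle tick at about (405,272), and the unit's corners haven't moved. Next I go over the start button.

Call:
play_rows([
  [1,[0.03,-0.012,0],0],
  [1,[0.06,-0.024,0],0],
  [1,[0.082,-0.0335,0],0],
  [1,[0.082,-0.0335,-0.015],0],
  [1,[0.082,-0.0335,-0.025],0],
])

```text
time: 6.25
tool_pos: [0.6059, -0.1686, 0.1068]
tool_rot: [0.585, -0.394, 0.587, 0.397]
contact_force: [-1.0, 1.1, -0.0]
gripper_width: 0.001
```

Call:
play_rows([
  [1,[0,0,0],0],
  [1,[0,0,0],0],
])

```text
time: 6.45
tool_pos: [0.6059, -0.1685, 0.1085]
tool_rot: [0.586, -0.394, 0.587, 0.396]
contact_force: [-0.3, -1.0, 0.8]
gripper_width: -0.002
```

```bash
python3 - <<'E'
from h import *
from plant import state
for c in("side",):
    p,d=cams.grab_frame(c); u,v=pix(c,[.56,-.15,.09]).astype(int)
    cv2.imwrite(f"pics/{c}5.png",cv2.resize(p[v-60:v+60,u-75:u+75,::-1],None,fx=5,fy=5,interpolation=cv2.INTER_CUBIC))
s=state();print(s["time"],s["tool_pos"],s["contact_force"])
E
```

```text
6.5 [ 0.60658324 -0.16875062  0.10958252] [0.56375434 0.24239237 0.28101114]
```

View pics/side5.png

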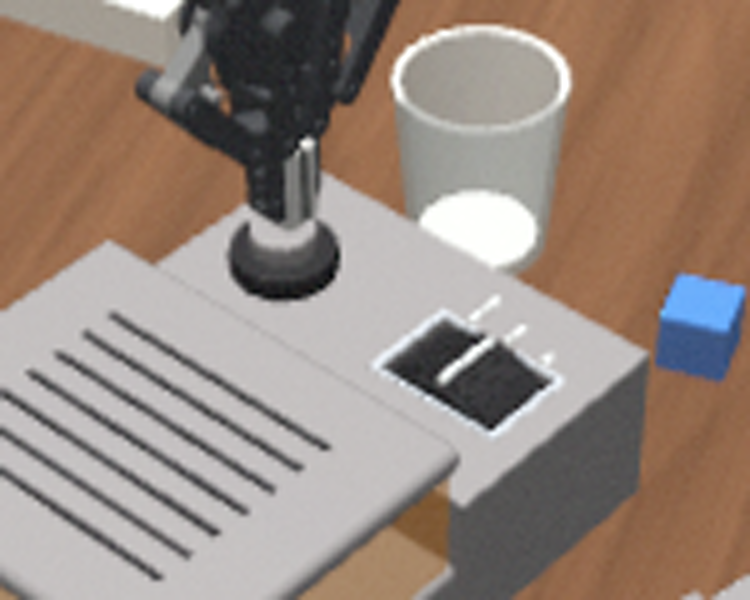

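The tip is centred over the button and the line is still on the middle tick. I press down.

Call:
play_rows([
  [1,[0,0,-0.005],0],
  [1,[0,0,-0.009],0],
  [1,[0,0,-0.012],0],
  [1,[0,0,-0.0135],0],
  [1,[0,0,-0.0135],0],
])

```text
time: 7.0
tool_pos: [0.6077, -0.1693, 0.0971]
tool_rot: [0.586, -0.395, 0.586, 0.395]
contact_force: [-1.0, 0.4, 5.1]
gripper_width: 0.001
```

Call:
play_rows([
  [1,[0,0,-0.0008],0],
  [1,[0,0,-0.0008],0],
])

```text
time: 7.2
tool_pos: [0.6077, -0.1693, 0.0962]
tool_rot: [0.586, -0.395, 0.586, 0.395]
contact_force: [-1.7, 1.1, 3.9]
gripper_width: 0.002
```

Call:
play_rows([
  [1,[0,0,-0.0008],0],
  [1,[0,0,-0.0012],0],
  [1,[0,0,-0.0012],0],
])

```text
time: 7.5
tool_pos: [0.6078, -0.1692, 0.096]
tool_rot: [0.586, -0.395, 0.586, 0.395]
contact_force: [-3.6, 2.6, 8.4]
gripper_width: -0.006
```

The z position stalls at 0.096 with 8.4 N, so the button is on its stop. I press slightly more to be sure, then release straight up.

Call:
play_rows([
  [1,[0,0,-0.0005],0],
  [1,[0,0,-0.0005],0],
  [1,[0,0,0.01],0],
  [1,[0,0,0.03],0],
  [1,[0,0,0.06],0],
])

```text
time: 8.0
tool_pos: [0.6058, -0.1686, 0.1522]
tool_rot: [0.585, -0.394, 0.587, 0.397]
contact_force: [0.2, 0.1, -0.2]
gripper_width: -0.001
```

Call:
play_rows([
  [1,[0,0.02,0.03],0],
  [1,[-0.03,0.06,0.06],0],
  [1,[-0.05,0.1,0.06],0],
  [1,[-0.07,0.14,0.06],0],
  [1,[-0.09,0.18,0.06],0],
])

```text
time: 8.5
tool_pos: [0.5164, 0.0121, 0.2145]
tool_rot: [0.587, -0.395, 0.586, 0.395]
contact_force: [0.4, 0.1, 0.5]
gripper_width: 0.002
```

Call:
play_rows([
  [1,[-0.01,0.04,0],0],
  [1,[-0.02,0.08,0],0],
  [1,[-0.03,0.12,0],0],
  [1,[-0.04,0.16,0],0],
  [1,[-0.05,0.2,0],0],
])

```text
time: 9.0
tool_pos: [0.4666, 0.2122, 0.2141]
tool_rot: [0.586, -0.395, 0.586, 0.395]
contact_force: [1.0, 0.7, -0.3]
gripper_width: -0.0
```

```bash
python3 - <<'E'
from h import *
from plant import state
from plant import nets
for c in("side","top"):
    p,d=cams.grab_frame(c); u,v=pix(c,[.54,-.16,.09]).astype(int)
    cv2.imwrite(f"pics/{c}6.png",cv2.resize(p[v-75:v+75,u-100:u+100,::-1],None,fx=4,fy=4,interpolation=cv2.INTER_CUBIC))
i=cams.camera_info("top");Rm=cv2.Rodrigues(i["rvec"])[0]
v,u=np.mgrid[120:270,200:400];D=d[120:270,200:400]
W=(np.stack([(u-i["K"][0,2])/i["K"][0,0]*D,(v-i["K"][1,2])/i["K"][1,1]*D,D],-1)-i["tvec"])@Rm
z=W[...,2];m=((z>.074)&(z<.083)).astype(np.uint8);m=cv2.morphologyEx(m,cv2.MORPH_OPEN,np.ones((3,3)))
print(cv2.minAreaRect(W[m>0][:,:2].astype(np.float32)))
m=(z>.0975)&(z<.106)&(np.hypot(W[...,0]-.609,W[...,1]+.172)<.025);print("btn",W[m].mean(0),m.sum())
for t in ("glass_cup","resin_cube","uv_flashlight","scraper"): print(t,[r["at"] for r in nets.landmark_of("top",t)[:1]])
s=state();print(s["time"],s["tool_pos"],s["contact_force"])
E
```

```text
((0.5607014894485474, -0.1504065990447998), (0.10989949107170105, 0.18100516498088837), 67.86760711669922)
btn [ 0.60609811 -0.16876794  0.10102893] 185
glass_cup [[0.572, -0.3074, -0.0014]]
resin_cube [[0.4568, -0.2637, -0.0007]]
uv_flashlight [[0.4559, 0.0175, -0.001]]
scraper [[0.3782, -0.1469, 0.0058]]
9.3 [0.46761702 0.20997932 0.21417603] [ 0.18290142 -0.87040477 -0.08460654]
```

View pics/side6.png

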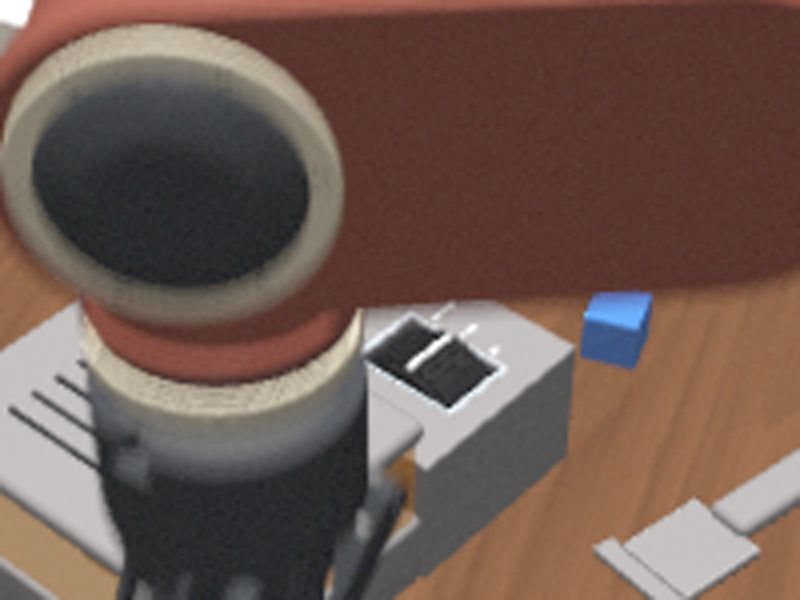

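View pics/top6.png

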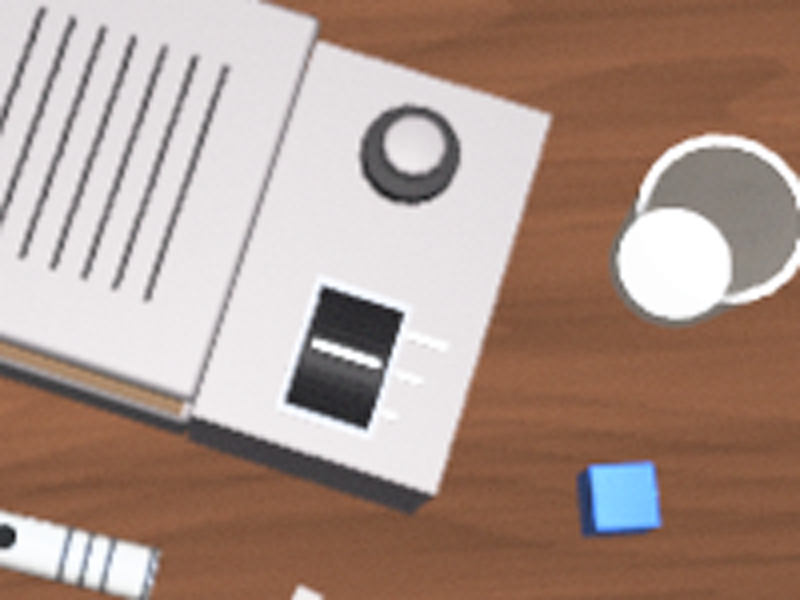

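The line points at the middle tick (420,378), the button is up at its earlier height, and nothing has moved. I'm handing in.

```bash
python3 -c "
from plant import workorder; print(workorder.job_done())"
```

```text
the job is handed in; nothing more can be done
None
```

The thumbwheel is in its middle detent and the start button has been pressed and is up again. I handed the job in at about 9.3 s, but it reports no verdict.

- **Wheel:** with the gripper shut, I pressed the fingertips on the crown at about 5 N and dragged roughly 17 mm towards the back. The force turned forward past the tipping point, and I then lifted clear. Both cameras show the white line on the middle tick.
- **Start button:** only after lifting off the wheel did I press the button. It stalled at z ≈ 0.096 m with about 8.4 N, which I took as fully down, since 5 N holds it there. After I let go, its top was back at its earlier measured height (0.101 m).
- **Unit:** its position measured within 0.2 mm of the start, and its yaw within 0.1°.
- **Things around it:** the networks put the cup, flashlight and scraper within 4 mm of their starting positions. The resin cube read about 6 mm off; I put that down to network noise because the tool never came near it.
- **Arm:** it ended clear of everything.

No check failed. The button travel was judged only from tool height and force.

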